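Roll the sample tote into the capping bay and hold its clamp on the third click

TASK

Push the blue tote with the two capped cups along the rollers until it is home against the two rubber bumpers of the bay, then turn the clamp's black knob clockwise by three clicks and no further, so that the pad clamps the tote. The knob springs back when let go: finish while still gripping it and holding it on the third click, with your hand off the tote, so that the caps can be tightened. Leave the spare cup and the amber bottle alone.

Things in the scene. Friction and masses are not known exactly. Their poses are not given: they have to be found in the camera images.
- station: Fixed roller station. Origin on the table, under the place of the tote's centre when home; x across the track away from the clamp, y along the push, z up. 13 free rollers (tops 44 mm above the table) between rails: inner faces x = +-43 mm, tops 54 mm high, y = -215 to +85 mm, open at the -y end. Grey clamp housing beside the bay: x = -139 to -61, y = +-43 mm, 60 mm high.
- bay_stop (a point): Midway between the faces of the two rubber bumpers that end the track: station x = 0, y = +65 mm, 70 mm above the table; axes as the station's. The stop plate behind them and the fence on the +x side of the bay (y = -30 to +60 mm) are 92 mm high.
- tote_center (a point): Centre, half-way up, of the blue tote: 130 mm along the track (y, push direction), 80 mm across, 48 mm high, about 0.4 kg, walls 47 to 92 mm above the table; the caps of its two cups, fast in it, reach 102 mm. 3 mm side play. Home = station y 0, front wall on the bumpers. Rolls easily: push its -y wall slowly with shut fingers.
- knob_grip (a point): On the knob's vertical axis at grip height, 96 mm above the table, at station x = -100, y = 0 mm. The black knob is an upright bar 46 mm long, 14 mm wide, 75 to 110 mm above the table, over a steel star wheel of 30 mm radius (top 70 mm high). Turns with the knob; its x axis lies along the bar, at home along station x, white pointer to -x.
- index_knob (a joint): Knob angle, rad: 0 at home on its stop, grows clockwise seen from above. A sprung roller clicks between the star wheel's lobes at 0.419, 0.838, 1.257 (the third, red dot), 1.676 and 2.094, ripple about +-0.06 N m. A spring returns it to 0 from any click when let go: 0.08 N m at home, 0.13 at the third click, 0.08 more with the pad on the tote.
- clamp_pad: Sprung rubber-faced clamp pad, 46 mm wide, 46 to 80 mm above the table, driven by the knob towards station +x, 14.3 mm per rad. Origin 16 mm behind its face. It meets the home tote at about the second click, shifts it the last 3 mm against the fence and presses with about 6 N on the third.
- spare_cup_mid (a point): Centre, half-way up, of a loose spare sample cup with a red lid, 60 mm across, 54 mm high, on the table beyond the track; leave it alone.
- oil_bottle_mid (a point): Centre, half-way up, of a loose amber bottle with a black cap, 52 mm across, 109 mm high, on the table beyond the track; leave it alone.

How it is judged:
By the outcome, as a careful person would: the job done as asked, in the order asked, and still so for the second after the job is handed in, while the arm keeps its last pose, push and grip.
It also fails if it takes over 45 s, if anything falls off the work surface, if the arm or the gripper's body presses on something with over 40 N, if the wrist force passes 120 N, or if a joint passes its speed limit or range.

ROBOT

A 6-joint arm with a two-finger parallel gripper is mounted at the origin on a cart in front of the work surface, level with it; the furniture and walls round the work are solid. World frame = base frame: x ahead of the robot, y to its left, z up, the work surface at z = 0. Lengths are in m, angles in degrees, forces in N, time in s.
With the tool pointing down it reaches from about 0.375 to 0.9 m from the base axis. Payload 3.1 kg.
Tool frame: the origin (TCP) lies at the very end of the fingers, on their centre line; the grasp point (between the pads) lies pinch_z behind it (pinch_z is the distance from the TCP to the grasp point, in m); z points along the fingers, x is the direction in which the jaws open and shut, and the axes are right-handed (so a half turn about z gives the same grasp; the last joint's range is limited). The gripper opens to 85 mm and grips with 20 to 120 N. Pads are 22 mm wide; open, the fingers measure 114 mm over their backs; the gripper's body (76 mm by 85 mm) begins 54 mm behind the grasp point. The pads swing forward as they close: fully open they stand 13 mm farther back than shut.
Start: joints at [58.184, 30.224, 82.088, -0, 67.689, -10.227], TCP at [0.23, 0.581, 0.231] pointing down, gripper open.
Joint ranges: [-176.69, 176.69], [-43.24, 126.21], [12.49, 139.97], [-82, 262], [0, 151.66], [-163.58, 163.58]. Speed limits (degrees/s): [159.86, 159.86, 180, 180, 180, 180].

INTERFACE

Orientations are given as [roll, pitch, yaw] about the fixed x, y, z axes, in that order (R = Rz(yaw) Ry(pitch) Rx(roll)).
In Python, from station import * gives the robot as it stands.
- The arm moves only by the tool jog_arm, never from a script. Its argument "commands" is a list of rows, each a list of 3 entries, a list of its own where there are three numbers: the turn, a rotation vector about the world's x, y, z in degrees, then the shift along the world's x, y, z in cm, then the finger opening in cm, from 0 to 8.54. A call has 1 to 8 rows; each row is the pose to reach, as a shift and turn from the pose commanded when the call began; what a row does not reach only later rows make up. A row lasts 1/10 s, in which the tool goes at most 50 mm and 8.59 degrees, less where a joint would pass 70% of its speed; a pose out of reach is approached as far as the arm can. A call with a gripper value outside its range is refused whole. The fingers move at their own pace and stop on an object; "squeeze" is the grip in N (left out, the last holds). Time passes only in rows, so rows that repeat a pose let the fingers close. It gives the time, the measured TCP pose, the force and the opening at its end, in the units of the state.
- sense(): the state, without advancing time (a new reading comes with each control period).
- capture(name): name is "side" or "top" or "wrist"; returns a dict with "img" (400x640x3 uint8, red, green, blue), "z_map" (400x640 float32, m along the optical axis (not along the pixel's ray), 0 where there is no reading), "fovy" (degrees; the focal length in pixels is half the picture's height over the tangent of half this angle, whatever the lens; pixels are square), "cx", "cy" (the principal point, pixels), "dist_coeffs" ([k1, k2, p1, p2, k3] as OpenCV has them; the pictures are not rectified), "R" (3x3) and "t" (3): a world point X has camera coordinates R X + t. Camera axes: x right, y down, z forward; pixel columns grow to the right and rows downward; lengths in m; the calibration is good to about 2 mm. A picture is of the moment at which its call begins.
- sign_off(): hands the job in, once; it reports no verdict.
Trained networks look in a picture, given as the dict that the camera call returned (one of the last four; its "shot" number tells which), for a name from the list of things; names that differ only in an ending like _2 or _b are one class to them, and where a whole thing is asked for, a point or a joint stands for the part that bears it (a point fixed in the world has none). Each returns a list of dicts, best first, with "score" (0 to 1); they miss things now and then, are a little off and sometimes report something else, mostly with a low value. They report only what shows in the picture. A call takes as long as a camera call.
- find_in(label, picture): "extent" ([left, top, width, height] as shares, 0 to 1, of the picture: columns of its width, rows of its height, round what is visible of it).
- silhouettes(label, picture): "pixels" (400x640 bool, what is visible of it) and "extent" ([left, top, width, height] as shares, 0 to 1, of the picture: columns of its width, rows of its height, round what is visible of it).
The state is a dict: "clock": time; "joints": joint angles; "joint_velocities": joint speeds; "joint_torque": joint torques, N m; "tcp_pos": TCP position; "eef_rot": TCP orientation; "ft_force": force on the tool from outside, world axes, zero at the start; "wrist_torque": the same for the moment, N m; "width": opening from 0.0 (shut) to 1.0 (fully open).
Only numpy, scipy, OpenCV 4.12 (cv2) and the standard library are available. Lean on these libraries where they do the work, as an engineer would, in place of code of your own. Each camera call takes 0.05 s, during which the arm holds its last target.

## Working session

There is one attempt and no reset: what is moved stays moved. The work goes in short steps, Python scripts to look and compute and a tool call to move; the robot and the scene stay as the last step left them, time stands still between calls to the robot, and variables do not carry over. Pictures are saved under pics/ and viewed, and the job is handed in when it is done.

Besides the shell and the picture viewer there is one more tool, called after "Call:" as a command line: name --argument value ..., lists and objects as JSON in quotes. jog_arm: Moves the arm, as the interface text tells. Its arguments: {"type":"object","properties":{"commands":{"type":"array"},"squeeze":{"type":"number"}},"required":["commands"]}

```bash
ls; mkdir -p pics; cat > h.py <<'E'
from station import *
import numpy as np, cv2
def snap(n,tag):
    p=capture(n); cv2.imwrite(f'pics/{tag}.png',p['img'][:,:,::-1]); return p
def K(p):
    f=200/np.tan(np.radians(p['fovy'])/2); return np.array([[f,0,p['cx']],[0,f,p['cy']],[0,0,1.]])
def w(p,u,v,z=None):
    """pixels -> world, by depth map, or on plane z"""
    q=cv2.undistortPoints(np.array([[[u,v]]],float),K(p),np.array(p['dist_coeffs'],float))[0,0]
    d=np.array([q[0],q[1],1.]); R=np.array(p['R']);t=np.array(p['t'])
    if z is None:
        c=d*p['z_map'][int(round(v)),int(round(u))]; return R.T@(c-t)
    o=-R.T@t; r=R.T@d; return o+r*(z-o[2])/r[2]
def cloud(p,mask=None):
    m=p['z_map']>0
    if mask is not None: m&=mask
    v,u=np.nonzero(m)
    q=cv2.undistortPoints(np.stack([u,v],1).astype(float)[:,None],K(p),np.array(p['dist_coeffs'],float))[:,0]
    c=np.c_[q,np.ones(len(q))]*p['z_map'][v,u][:,None]
    return (c-np.array(p['t']))@np.array(p['R'])
E
python3 - <<'E'
from h import *
print(sense())
for n in ['top','side','wrist']:
    p=snap(n,n+'0'); print(n,p['fovy'],p['cx'],p['cy'],p['dist_coeffs'],p['t'],-np.array(p['R']).T@p['t'])
    np.save(f'pics/{n}0.npy',p,allow_pickle=True)
    for l in ['tote_center','knob_grip','clamp_pad','station','spare_cup_mid','oil_bottle_mid']:
        for r in find_in(l,p)[:2]:
            e=r['extent']; print(l,round(r['score'],2),np.round(np.array(e)*[640,400,640,400]))
E
```

```text
pics
{'clock': 0.0, 'joints': array([ 5.81842397e+01,  3.02763157e+01,  8.21572893e+01, -1.43123744e-03,
        6.76899950e+01, -1.02259198e+01]), 'joint_velocities': array([ 0.03004745,  0.03897731, -0.04781621,  0.05258038,  0.03061887,
        0.11662987]), 'joint_torque': array([-9.33704396e-04, -4.42351449e+01, -1.78026670e+01, -1.99870015e-04,
        8.47806805e-03,  2.53084742e-06]), 'tcp_pos': array([0.22955081, 0.58053772, 0.23035703]), 'eef_rot': array([-1.79979359e+02,  1.21871536e-01,  6.84107262e+01]), 'ft_force': array([ 0.63598822,  0.45582194, -0.10837731]), 'wrist_torque': array([-0.00019967, -0.0032584 , -0.0123831 ]), 'width': 0.9982138328069087}
top 57.77113629054042 317.80483646189424 196.1637543505968 [-0.05020763  0.          0.          0.          0.        ] [-0.26064539  0.55469559  0.85584076] [ 0.3967696  -0.29780176  0.92842588]
tote_center 0.55 [277. 195.  65.  56.]
knob_grip 0.18 [252. 216.  21.  11.]
clamp_pad 0.43 [253. 215.  18.  10.]
clamp_pad 0.19 [238. 222.  23.  29.]
station 0.67 [223. 169. 142. 100.]
spare_cup_mid 0.64 [392. 194.  22.  23.]
oil_bottle_mid 0.95 [354. 147.  22.  30.]
side 53.218281080678075 319.49256478787794 191.7986504784084 [0.00478026 0.         0.         0.         0.        ] [-0.60259111  0.00906198  0.98308531] [ 0.31948546 -0.91209808  0.62901593]
tote_center 0.56 [263. 164.  52.  60.]
knob_grip 0.77 [249. 147.  23.  28.]
station 0.62 [239. 136.  93. 119.]
spare_cup_mid 0.63 [327. 259.  31.  40.]
oil_bottle_mid 0.57 [370. 206.  27.  47.]
wrist 69.18431821212603 315.5387194771171 200.30623154847362 [-0.01833684  0.          0.          0.          0.        ] [-0.62557443 -0.03834571  0.37964775] [0.15963132 0.60990901 0.37346355]
```

View pics/top0.png

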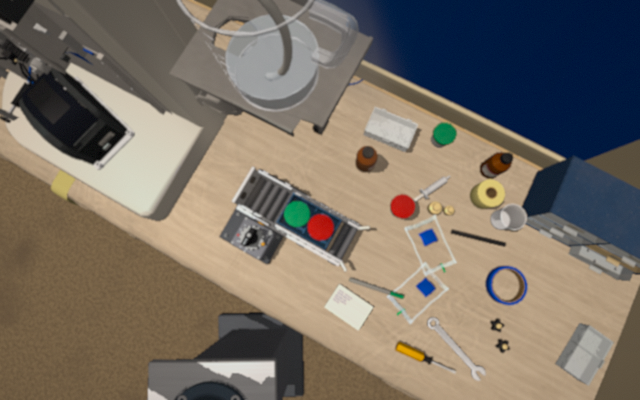

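View pics/side0.png

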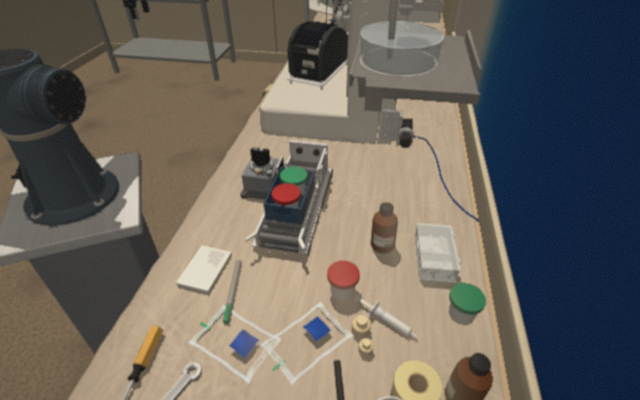

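View pics/wrist0.png

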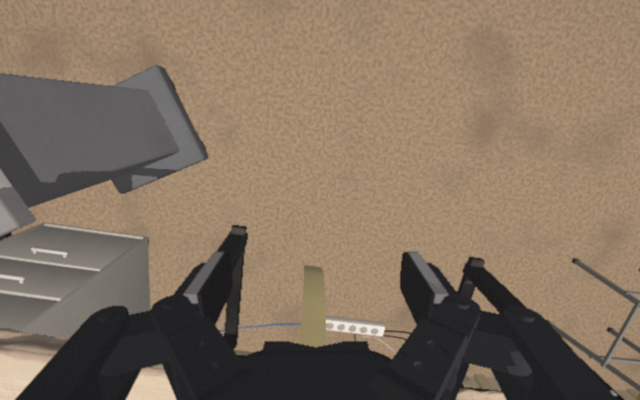

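The top view shows the station at about (295,220), with the stop plate at the upper-left end and the clamp at (250,235). Next I'll fit the station pose from depth.

```bash
python3 - <<'E'
from h import *
p=np.load('pics/top0.npy',allow_pickle=True).item()
im=p['img'][155:285,205:385]; cv2.imwrite('pics/topz.png',cv2.resize(im,None,fx=4.4,fy=4.4,interpolation=cv2.INTER_CUBIC)[:,:,::-1])
s=np.load('pics/side0.npy',allow_pickle=True).item()
im=s['img'][125:265,220:350]; cv2.imwrite('pics/sidez.png',cv2.resize(im,None,fx=4.2,fy=4.2,interpolation=cv2.INTER_CUBIC)[:,:,::-1])
for n,u,v in [('stopL',237,200),('stopR',247,172),('green',297,213),('red',320,227),('knob',251,238),('cup',403,206),('bottle',366,158),('rail end',350,262),('table',330,290)]:
    print(n,w(p,u,v))
E
```

```text
stopL [ 0.53678465 -0.08596033  0.08220652]
stopR [ 6.24500212e-01 -9.15753502e-02  3.74703328e-04]
green [ 0.49887904 -0.23015     0.09967331]
red [ 0.46489502 -0.28219656  0.10040674]
knob [ 0.4448011  -0.1225827   0.09606361]
cup [ 0.51337313 -0.48463844  0.05211288]
bottle [ 0.6247636  -0.39579338  0.09641687]
rail end [ 0.38252443 -0.35317594  0.00083874]
table [ 0.31487007 -0.30052124 -0.00173079]
```

View pics/topz.png

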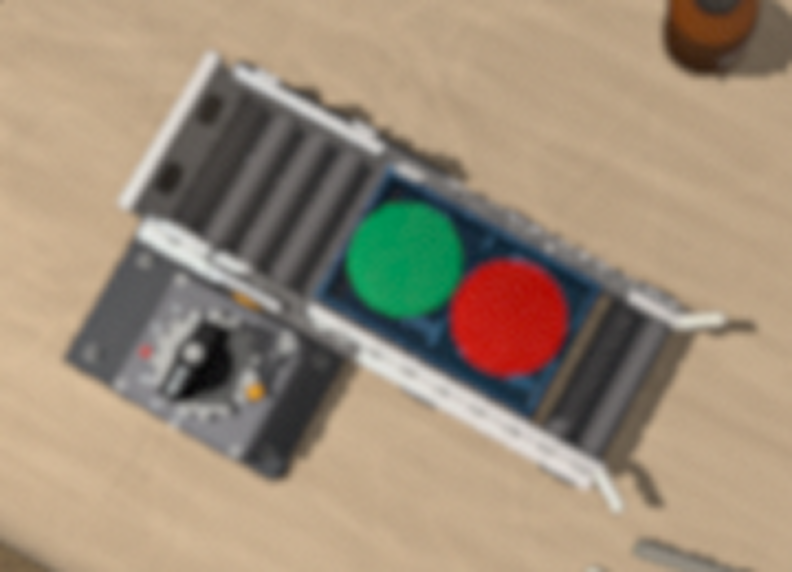

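View pics/sidez.png

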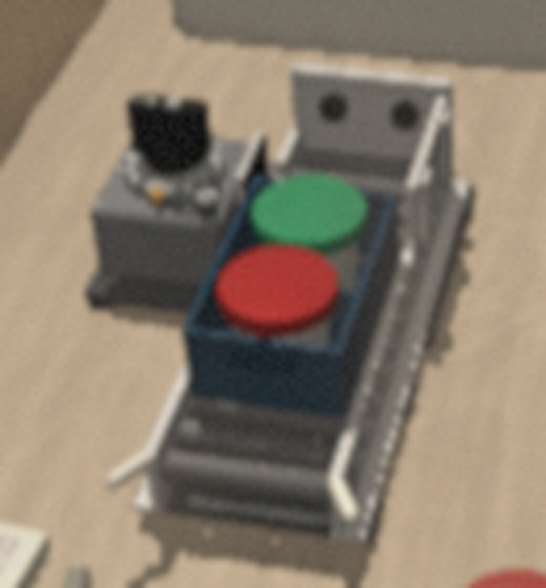

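```bash
python3 - <<'E'
from h import *
P={n:np.load(f'pics/{n}0.npy',allow_pickle=True).item() for n in ['top','side']}
for n,p in P.items():
    hsv=cv2.cvtColor(p['img'],cv2.COLOR_RGB2HSV); h,s,v=[hsv[...,i].astype(int) for i in range(3)]
    box=np.zeros(h.shape,bool)
    if n=='top': box[155:285,205:385]=1
    else: box[125:235,220:350]=1
    c={}
    for name,m in [('green',(h>55)&(h<85)&(s>120)&(v>60)),('red',((h<6)|(h>174))&(s>150)&(v>90))]:
        m=(m&box).astype(np.uint8); k,l,st,ce=cv2.connectedComponentsWithStats(m); i=1+np.argmax(st[1:,4])
        cnt=max(cv2.findContours((l==i).astype(np.uint8),0,1)[0],key=cv2.contourArea)
        pts=np.array([w(p,a,b,.102)[:2] for a,b in cnt[:,0]],np.float32); e=cv2.minEnclosingCircle(pts); 
        c[name]=w(p,*ce[i],.102); cl=cloud(p,l==i); print(n,name,c[name],'r',e, 'depth med',np.median(cl,0))
    d=c['green']-c['red']; print('dist',np.linalg.norm(d),'dir',np.degrees(np.arctan2(d[1],d[0])))
    cl=cloud(p,box)
    for lo,hi,rad in [(.055,.065,0),(.085,.097,1),(.049,.0545,2)]:
        q=cl[(cl[:,2]>lo)&(cl[:,2]<hi)]
        np.save(f'pics/{n}_{rad}.npy',q); print(lo,len(q),q.min(0),q.max(0))
    # plot in xy raster coloured by height
    img=np.zeros((500,600,3),np.uint8); 
    for X in cl:
        i=int((X[0]-.33)*1300); j=int((-X[1]-.0)*1300)
        if 0<=i<500 and 0<=j<600:
            z=int(np.clip(X[2]/.115,0,1)*255); cv2.circle(img,(j,499-i),1,tuple(int(a) for a in cv2.applyColorMap(np.uint8([[z]]),cv2.COLORMAP_JET)[0,0]),-1)
    cv2.imwrite(f'pics/h_{n}.png',img)
E
```

```text
top green [ 0.49724489 -0.22891795  0.102     ] r ((0.4975755512714386, -0.22899357974529266), 0.03199143335223198) depth med [ 0.49789947 -0.22829668  0.10064006]
top red [ 0.46515107 -0.28255037  0.102     ] r ((0.46522030234336853, -0.2826211452484131), 0.030992064625024796) depth med [ 0.46509342 -0.28220682  0.10079581]
dist 0.06250159903826014 dir 59.10356229662614
0.055 736 [ 0.37926741 -0.41921753  0.05502196] [ 0.63330512 -0.06529951  0.06499645]
0.085 636 [ 0.41273922 -0.41036853  0.08502746] [ 0.63273646 -0.07598812  0.09699365]
0.049 516 [ 0.36479779 -0.42278557  0.04901273] [ 0.63067623 -0.06726277  0.05447898]
side green [ 0.49198876 -0.23141528  0.102     ] r ((0.491330087184906, -0.2323685735464096), 0.030679363757371902) depth med [ 0.49216908 -0.23231039  0.10315793]
side red [ 0.46301716 -0.28640194  0.102     ] r ((0.4628944993019104, -0.2850189208984375), 0.03159736469388008) depth med [ 0.46263417 -0.28751368  0.10290702]
dist 0.062152120739662295 dir 62.21596561281271
0.055 801 [ 0.37798056 -0.36742818  0.05501057] [0.72770697 0.00542466 0.06499645]
0.085 836 [ 0.41382603 -0.3338415   0.08501348] [ 0.61392092 -0.07829949  0.09699467]
0.049 398 [ 0.37617788 -0.36409118  0.04900541] [0.7279127  0.03316636 0.05449441]
```

View pics/h_top.png

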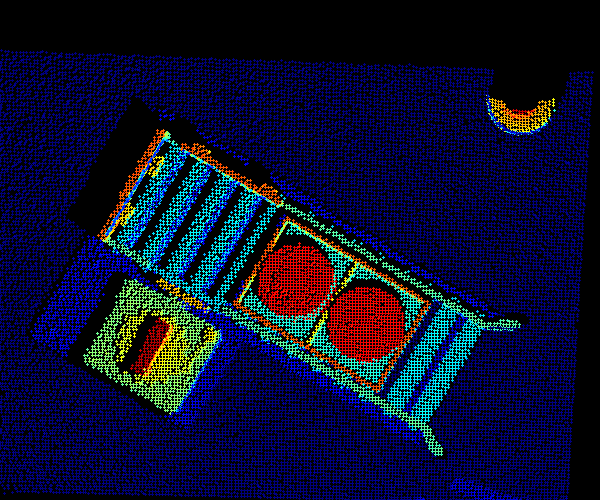

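```bash
cat > fit.py <<'E'
from h import *
from scipy.optimize import minimize
def model(S,tx,ty):
    x,y=S[:,0],S[:,1]; H=np.full(len(S),np.nan)
    def box(x0,x1,y0,y1,z):
        m=(x>x0)&(x<x1)&(y>y0)&(y<y1); H[m]=z
    box(-160,160,-260,120,0)
    box(-43,43,-215,85,np.nan)
    box(-50,-43,-215,85,54); box(43,50,-215,85,54)
    box(-139,-61,-43,43,60)
    box(-132,-68,-32,32,np.nan)
    box(43,48,-30,60,92); 
    box(-43,43,72,78,92)
    # tote rim
    box(tx-40,tx+40,ty-65,ty+65,92); box(tx-37,tx+37,ty-62,ty+62,np.nan)
    for a in (-31,31):
        m=(x-tx)**2+(y-ty-a)**2<30**2; H[m]=102
    return H
def cost(v,c):
    a=np.radians(v[2]); d=(c[:,:2]-v[:2]/1000)*1000
    S=np.c_[d[:,0]*np.sin(a)-d[:,1]*np.cos(a), d[:,0]*np.cos(a)+d[:,1]*np.sin(a)]
    H=model(S,v[3],v[4]); ok=~np.isnan(H)
    r=np.abs(c[:,2]*1000-H); r[~ok]=12; return np.minimum(r,25).mean()
def fit(c,v):
    best=None
    for k in range(4):
        r=minimize(cost,v,args=(c,),method='Nelder-Mead',options=dict(initial_simplex=np.array([v]+[np.array(v)+(np.arange(5)==i)*[5,5,2,1.5,5][i]*(-1)**k for i in range(5)]),maxiter=600,xatol=.02,fatol=1e-4))
        if best is None or r.fun<best.fun: best=r
        v=best.x
    return best
E
python3 - <<'E'
from fit import *
for n in ['top','side']:
    p=np.load(f'pics/{n}0.npy',allow_pickle=True).item(); box=np.zeros((400,640),bool)
    if n=='top': box[155:285,205:385]=1
    else: box[125:265,220:350]=1
    r=fit(cloud(p,box),np.array([534,-167,59.,0,-105.])); print(n,r.x,r.fun)
    a=np.radians(r.x[2]);o=r.x[:2];X=np.array([np.sin(a),-np.cos(a)]);Y=np.array([np.cos(a),np.sin(a)])
    print('knob',o-100*X,'tote rear',o+r.x[3]*X+(r.x[4]-65)*Y)
E
```

```text
top [ 5.34730791e+02 -1.65667768e+02  5.92725725e+01 -1.67585074e-01
 -1.04154851e+02] 7.30951892275918
knob [ 448.77001354 -114.57232049] tote rear [ 448.15630623 -310.98896461]
side [ 533.93908312 -167.36483273   59.7355378    -1.9898075   -99.51724602] 8.759895480284005
knob [ 447.56825126 -116.96563229] tote rear [ 449.30509326 -308.45689959]
```

```bash
python3 - <<'E'
from h import *
import station; print([a for a in dir(station) if not a.startswith('_')])
C=np.vstack([cloud(np.load(f'pics/{n}0.npy',allow_pickle=True).item()) for n in ['top','side']])
print('max z in 5cm cells; cols y from .75 to -.5')
for x in np.arange(.2,.9,.05):
    row=[]
    for y in np.arange(.75,-.55,-.05):
        m=(abs(C[:,0]-x)<.025)&(abs(C[:,1]-y)<.025); row.append('%4d'%(C[m,2].max()*1000) if m.sum() else '   .')
    print('%.2f'%x,''.join(row))
E
```

```text
['Unreachable', 'capture', 'find_in', 'pinch_z', 'sense', 'sign_off', 'silhouettes']
max z in 5cm cells; cols y from .75 to -.5
0.20 -742-742-741-739 304 312-740-739-739-741-737-739-742-742-741   .   .   .   .   0   3   4  13   3  24  23
0.25 -741-737 279 283 302-739-742-742-743-738-741-736-740-747   .   .   .  -3   2   4   3  15  15  15   4   6
0.30 -741-742-739-737-738-740-741-744-739-743-742-742   .   .   .   .   2   3   4   4   4  15  16  15  18  20
0.35 -739-739-742-735-742-740-742-741-742-742   .   .   .   .   1   4   4   5   3   4   5  13  55  14   4  16
0.40 -736-738-740-741-742-741-740-740   .   .   .   .   0   3   5   4   4  72  72   4  92  94  56   4   4   4
0.45 -741-742-740-743-740-741-744   .   .   .  -2   3   5   4   4   9  62 113 113 103 105 105  93  56   4   6
0.50 -739-740-742-739-747   .   .   .   .   3   7  80  90  87   4   4  17  82  82 106 105 105  94  15  57  58
0.55 -739-742-738   .   .   . -13   1   3   3  88  90  91  89   5   6  15  95  47 102 102  56   4   5  57  57
0.60 -739   .   .   .   .  -6  10  10  88  90 196  90  90  91  88   5   3  94  94 318 320 317   4 109  51   4
0.65    .   .   . -10   4   3  85  88  89 250 250 232  90  90  89  43   5  14 568 568 568 568 546 112  80  42
0.70    .   .   4   4   4  86  88  87 248 259 259 249 206  90  89 542 321 321 568 374 572 568 550  42  42  43
0.75    .  -1   2   3  86 272  86 216 246 258 428 464 535 539 535 541 477 321 374 374 374 374 319 318  42  42
0.80    .   .   4   1  88 263 126 288 272 364 429 283 479 487   . 365 472 322 374 375 374 374 341 319  40  70
0.85  168   .   0   .  86  85 126 283 299 312 279 282   .  17 339 344 406 320 321 319 343 343 344  70 481 494
```

Call:
jog_arm --commands '[[[0, 0, -4], [9.5, -21.5, 1.9], 0], [[0, 0, -4], [9.5, -21.5, 1.9], 0], [[0, 0, -4], [9.5, -21.5, 1.9], 0], [[0, 0, -4], [9.5, -21.5, 1.9], 0], [[0, 0, -4], [9.5, -21.5, 1.9], 0], [[0, 0, -9], [15, -34.5, 1.9], 0], [[0, 0, -9], [15, -34.5, 1.9], 0], [[0, 0, -9], [15, -34.5, 1.9], 0]]' --squeeze 40

```text
clock: 1.85
tcp_pos: [0.3807, 0.2341, 0.2506]
eef_rot: [179.9, -0.0, 59.4]
ft_force: [-0.4, 0.4, -0.1]
width: 0.005
```

```bash
python3 - <<'E'
from h import *
print(pinch_z if not callable(pinch_z) else pinch_z()); s=sense(); print(s['clock'],s['tcp_pos'],s['eef_rot'],s['joints'],s['width'],s['ft_force'])
E
```

```text
0.0187
1.85 [0.38065711 0.23405839 0.2506498 ] [ 1.79947114e+02 -2.70140057e-02  5.93833620e+01] [ 1.72180854e+01  1.48734057e+01  1.05225390e+02 -2.43627727e-02
  5.98456823e+01 -4.21530362e+01] 0.005015193520157729 [-0.42721852  0.38399493 -0.09908855]
```

Call:
jog_arm --commands '[[[0, 0, 0], [5, -28.5, 0], 0], [[0, 0, 0], [5, -28.5, 0], 0], [[0, 0, 0], [5, -28.5, 0], 0], [[0, 0, 0], [5, -28.5, 0], 0], [[0, 0, 0], [5, -28.5, 0], 0], [[0, 0, 0], [5, -45, 0], 0], [[0, 0, 0], [4.8, -57.8, 0], 0], [[0, 0, 0], [4.8, -57.8, 0], 0]]'

```text
clock: 2.65
tcp_pos: [0.4257, -0.1623, 0.2506]
eef_rot: [179.9, -0.0, 59.4]
ft_force: [1.5, 0.7, 0.0]
width: -0.0
```

```bash
python3 - <<'E'
from h import *
p=snap('wrist','w1'); np.save('pics/w1.npy',p,allow_pickle=True)
print(-np.array(p['R']).T@p['t'],sense()['tcp_pos'])
E
```

```text
[ 0.36058475 -0.12272885  0.3926651 ] [ 0.42777244 -0.17093923  0.25115194]
```

View pics/w1.png

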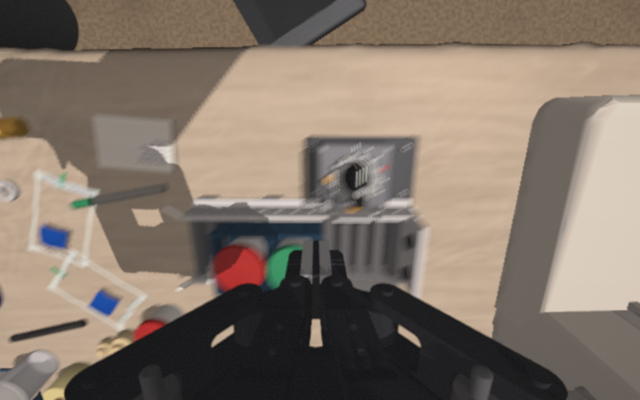

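The wrist view shows the knob bar at about (357,176) and the tote with its caps at (240,268) and (288,265). I'll measure the knob here.

```bash
python3 - <<'E'
from fit import *
p=np.load('pics/w1.npy',allow_pickle=True).item()
box=np.zeros((400,640),bool); box[130:245,180:440]=1
c=cloud(p,box)
m=(c[:,2]>.098)&(c[:,2]<.118)&(np.hypot(c[:,0]-.448,c[:,1]+.115)<.035); k=c[m]; print(m.sum(),k.mean(0),cv2.minAreaRect((k[:,:2]*1000).astype(np.float32)))
r=fit(c[c[:,1]<-.05],np.array([534,-166.5,59.3,0,-103.])); print(r.x,r.fun)
a=np.radians(r.x[2]);print('knob',r.x[:2]-100*np.array([np.sin(a),-np.cos(a)]))
for n in ['top','side']:
    c=cloud(np.load(f'pics/{n}0.npy',allow_pickle=True).item())
    m=(c[:,2]>.104)&(c[:,2]<.118)&(np.hypot(c[:,0]-.448,c[:,1]+.115)<.035); k=c[m]; print(n,m.sum(),k.mean(0),cv2.minAreaRect((k[:,:2]*1000).astype(np.float32)))
E
```

```text
658 [ 0.44691016 -0.11714489  0.10857607] ((448.42535400390625, -116.99737548828125), (14.363852500915527, 45.97967529296875), 59.06547546386719)
[ 535.55609627 -166.76996404   59.3553663     0.85827665 -104.83245953] 8.085884266798407
knob [ 449.52157426 -115.79878568]
top 120 [ 0.44735261 -0.11724751  0.10837318] ((447.3424072265625, -116.6423568725586), (14.482956886291504, 44.36848449707031), 62.79814147949219)
side 102 [ 0.44671028 -0.12112903  0.10940717] ((446.94049072265625, -120.24156951904297), (15.726710319519043, 45.1853141784668), 59.13810348510742)
```

Call:
jog_arm --commands '[[[0, 0, 0], [0, -17.6, 0], 0], [[0, 0, 0], [0, -17.6, 0], 0], [[0, 0, 0], [0, -17.6, 0], 0], [[0, 0, 0], [0, -17.6, 0], 0], [[0, 0, 0], [0, -17.6, -7], 0], [[0, 0, 0], [0, -17.6, -12], 0], [[0, 0, 0], [0, -17.6, -12], 0], [[0, 0, 0], [0, -17.6, -12], 0]]'

```text
clock: 3.5
tcp_pos: [0.4242, -0.334, 0.1271]
eef_rot: [-179.6, -0.2, 59.4]
ft_force: [-0.3, 0.5, -0.3]
width: -0.001
```

```bash
python3 - <<'E'
from h import *
snap('side','s2'); s=sense(); print(s['clock'],s['tcp_pos'],s['eef_rot'],s['joints'],s['ft_force'])
E
```

```text
3.55 [ 0.42546382 -0.33533204  0.12920186] [-1.79826851e+02 -6.12687533e-02  5.94090241e+01] [-5.00673393e+01  3.22835603e+01  9.93217408e+01  4.23044286e-05
  4.85783682e+01 -1.09476484e+02] [0.80001134 0.44071604 0.79660023]
```

View pics/s2.png

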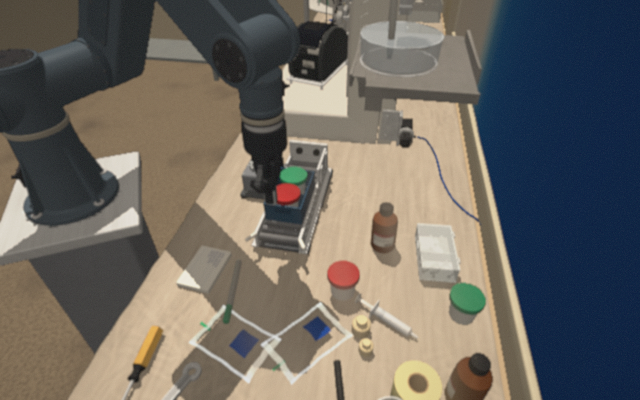

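```bash
python3 - <<'E'
from h import *
p=capture('side'); s=sense(); print(s['tcp_pos'],s['joints'])
def pr(X): 
    a,_=cv2.projectPoints(np.array([X],float),cv2.Rodrigues(np.array(p['R']))[0],np.array(p['t']),K(p),np.array(p['dist_coeffs'],float)); return a.ravel()
print(pr(s['tcp_pos']),pr([.427,-.347,.066]),pr([.448,-.1165,.11]),pr([.448,-.312,.092]))
c=cloud(p); m=(np.hypot(c[:,0]-.43,c[:,1]+.33)<.08)&(c[:,2]>.11)&(c[:,2]<.2); print(m.sum(), np.median(c[m],0))
c0=capture('wrist'); cv2.imwrite('pics/w3.png',c0['img'][:,:,::-1])
E
```

```text
[ 0.42638118 -0.33630392  0.13066049] [-5.00593880e+01  3.21641648e+01  9.92288773e+01  1.54319273e-03
  4.85766681e+01 -1.09479850e+02]
[272.92704898 201.17772696] [277.06997231 228.94729178] [259.43764782 148.53402546] [281.78934582 205.89721724]
355 [ 0.42390861 -0.34682132  0.17670733]
```

View pics/w3.png

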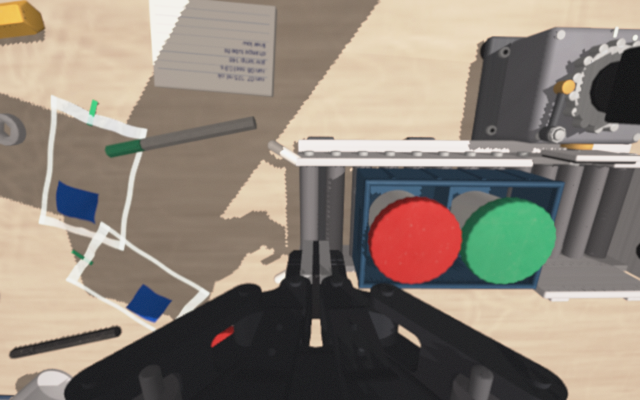

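Call:
jog_arm --commands '[[[0, 0, 0], [0, -1.0, 0], 0], [[0, 0, 0], [0, -1.0, -3], 0], [[0, 0, 0], [0, -1.0, -6.4], 0], [[0, 0, 0], [0, -1.0, -6.4], 0], [[0, 0, 0], [0, -1.0, -6.4], 0]]'

```text
clock: 4.15
tcp_pos: [0.4264, -0.347, 0.0673]
eef_rot: [179.9, 0.0, 59.4]
ft_force: [-0.4, -0.6, 0.1]
width: 0.0
```

Call:
jog_arm --commands '[[[0, 0, 0], [0.26, 0.43, 0], 0], [[0, 0, 0], [0.51, 0.86, 0], 0], [[0, 0, 0], [0.77, 1.29, 0], 0], [[0, 0, 0], [1.02, 1.72, 0], 0], [[0, 0, 0], [1.23, 2.06, 0], 0], [[0, 0, 0], [1.43, 2.41, 0], 0], [[0, 0, 0], [1.63, 2.75, 0], 0], [[0, 0, 0], [1.84, 3.1, 0], 0]]'

```text
clock: 4.95
tcp_pos: [0.4445, -0.3149, 0.0663]
eef_rot: [180.0, 0.0, 59.4]
ft_force: [-0.6, -0.1, 0.3]
width: 0.007
```

Call:
jog_arm --commands '[[[0, 0, 0], [0.2, 0.34, 0], 0], [[0, 0, 0], [0.41, 0.69, 0], 0], [[0, 0, 0], [0.61, 1.03, 0], 0], [[0, 0, 0], [0.82, 1.38, 0], 0], [[0, 0, 0], [1.02, 1.72, 0], 0], [[0, 0, 0], [1.23, 2.06, 0], 0], [[0, 0, 0], [1.43, 2.41, 0], 0], [[0, 0, 0], [1.63, 2.75, 0], 0]]'

```text
clock: 5.75
tcp_pos: [0.4608, -0.2873, 0.0663]
eef_rot: [180.0, 0.0, 59.4]
ft_force: [0.0, -0.6, -0.7]
width: -0.001
```

```bash
python3 - <<'E'
from fit import *
p=snap('top','t4'); q=snap('wrist','w4'); s=sense(); print(s['clock'],s['tcp_pos'],s['eef_rot'],s['ft_force'])
E
```

```text
5.85 [ 0.46061409 -0.28674649  0.0662303 ] [-1.79951876e+02 -2.20390224e-02  5.94439709e+01] [0.43646669 0.06627595 0.60271227]
```

View pics/w4.png

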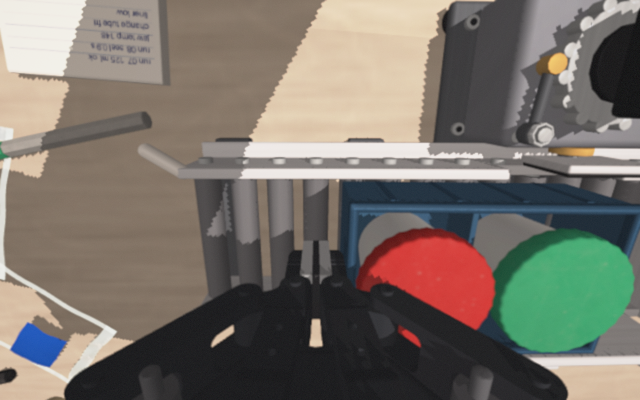

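Call:
jog_arm --commands '[[[0, 0, 0], [0.2, 0.34, 0], 0], [[0, 0, 0], [0.41, 0.69, 0], 0], [[0, 0, 0], [0.61, 1.03, 0], 0], [[0, 0, 0], [0.82, 1.38, 0], 0], [[0, 0, 0], [1.02, 1.72, 0], 0], [[0, 0, 0], [1.23, 2.06, 0], 0], [[0, 0, 0], [1.38, 2.32, 0], 0], [[0, 0, 0], [1.53, 2.58, 0], 0]]'

```text
clock: 6.65
tcp_pos: [0.476, -0.2615, 0.0663]
eef_rot: [-180.0, -0.0, 59.4]
ft_force: [-0.2, 0.6, -0.3]
width: 0.001
```

Call:
jog_arm --commands '[[[0, 0, 0], [0.15, 0.26, 0], 0], [[0, 0, 0], [0.31, 0.52, 0], 0], [[0, 0, 0], [0.46, 0.77, 0], 0], [[0, 0, 0], [0.61, 1.03, 0], 0], [[0, 0, 0], [0.71, 1.2, 0], 0], [[0, 0, 0], [0.82, 1.38, 0], 0], [[0, 0, 0], [0.92, 1.55, 0], 0], [[0, 0, 0], [1.02, 1.72, 0], 0]]'

```text
clock: 7.45
tcp_pos: [0.4862, -0.2444, 0.0663]
eef_rot: [-180.0, 0.0, 59.4]
ft_force: [-0.7, -1.3, -0.4]
width: 0.003
```

```bash
python3 - <<'E'
from fit import *
q=snap('wrist','w5'); p=snap('side','s5');s=sense(); print(s['clock'],s['tcp_pos'],s['eef_rot'],s['ft_force'])
d=s['tcp_pos'][:2]*1000-[534.5,-166.7]; print(d@[.8599,-.5105],d@[.5105,.8599])
E
```

```text
7.55 [ 0.48633026 -0.24435658  0.06634238] [ 1.79985998e+02 -8.87555232e-03  5.94180562e+01] [-1.0353553   0.71610938 -0.20756396]
-1.7774791330557038 -91.36754843159399
```

View pics/w5.png

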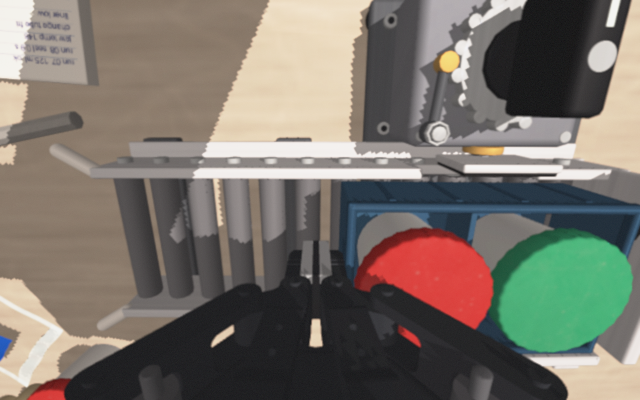

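View pics/s5.png

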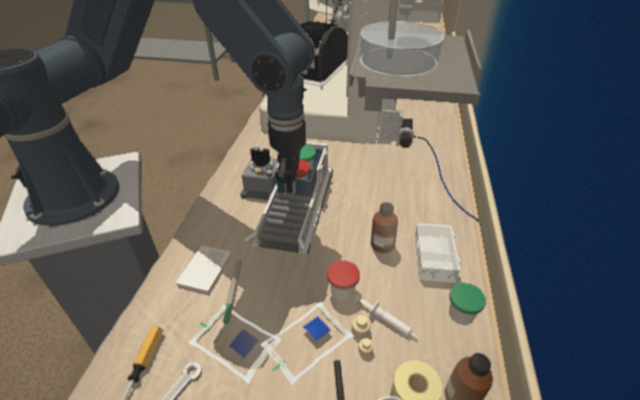

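Call:
jog_arm --commands '[[[0, 0, 0], [0.1, 0.17, 0], 0], [[0, 0, 0], [0.2, 0.34, 0], 0], [[0, 0, 0], [0.31, 0.52, 0], 0], [[0, 0, 0], [0.41, 0.69, 0], 0]]'

```text
clock: 7.95
tcp_pos: [0.4904, -0.2376, 0.0664]
eef_rot: [180.0, 0.0, 59.4]
ft_force: [-0.6, -0.7, -0.0]
width: 0.001
```

Call:
jog_arm --commands '[[[0, 0, 0], [0.05, 0.09, 0], 0], [[0, 0, 0], [0.1, 0.17, 0], 0]]'

```text
clock: 8.15
tcp_pos: [0.4913, -0.2359, 0.0663]
eef_rot: [180.0, 0.0, 59.4]
ft_force: [-0.0, -0.7, -0.4]
width: -0.003
```

Call:
jog_arm --commands '[[[0, 0, 0], [0.05, 0.09, 0], 0], [[0, 0, 0], [0.1, 0.17, 0], 0]]'

```text
clock: 8.35
tcp_pos: [0.4921, -0.2353, 0.0664]
eef_rot: [180.0, 0.1, 59.5]
ft_force: [-3.8, -6.7, -0.0]
width: 0.002
```

Call:
jog_arm --commands '[[[0, 0, 0], [0, 0, 0], 0], [[0, 0, 0], [-0.01, -0.02, 0], 0], [[0, 0, 0], [-0.03, -0.05, 0], 0], [[0, 0, 0], [-0.05, -0.08, 0], 0], [[0, 0, 0], [-0.07, -0.11, 0], 0], [[0, 0, 0], [-0.1, -0.17, 0], 0], [[0, 0, 0], [-0.15, -0.26, 0], 0], [[0, 0, 0], [-0.2, -0.34, 0], 0]]'

```text
clock: 9.15
tcp_pos: [0.4899, -0.2371, 0.0662]
eef_rot: [-179.9, -0.0, 59.4]
ft_force: [0.1, -0.9, 0.3]
width: 0.0
```

```bash
python3 - <<'E'
from fit import *
q=snap('wrist','w6'); s=sense(); print(s['clock'],s['tcp_pos'],s['eef_rot'],s['ft_force'])
d=s['tcp_pos'][:2]*1000-[534.5,-166.7]; print(d@[.8599,-.5105],d@[.5105,.8599])
E
```

```text
9.2 [ 0.48992455 -0.23731226  0.06621397] [-1.79952669e+02 -1.73094564e-02  5.94159135e+01] [0.2002154  0.23564697 0.59820301]
-2.282866490025728 -83.47525136871403
```

View pics/w6.png

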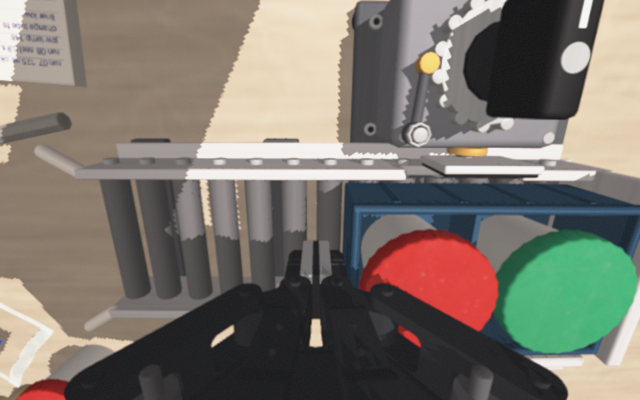

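Call:
jog_arm --commands '[[[0, 0, 0], [-0.5, -0.85, 0], 0], [[0, 0, 0], [-1.0, -1.7, 0.5], 0], [[0, 0, 0], [-1.0, -1.7, 4], 2], [[0, 0, 0], [-1.0, -1.7, 8], 4.5], [[0, 0, 0], [-1.0, -1.7, 12], 4.5], [[0, 0, 0], [-2.5, 2.5, 13], 4.5], [[0, 0, 0], [-4.2, 7, 13], 4.5], [[0, 0, 0], [-4.2, 7, 13], 4.5]]'

```text
clock: 10.0
tcp_pos: [0.4433, -0.1625, 0.1966]
eef_rot: [-179.6, -0.1, 59.5]
ft_force: [-0.4, -0.4, -0.5]
width: 0.524
```

```bash
python3 - <<'E'
from fit import *
q=snap('wrist','w7'); p=snap('top','t7'); s=sense(); print(s['clock'],s['tcp_pos'],s['eef_rot'],s['ft_force'],s['width'])
for n,pp in [('w',q),('t',p)]:
    c=cloud(pp); dd=np.hypot(c[:,0]-.448,c[:,1]+.1165)
    m=(c[:,2]>.1)&(c[:,2]<.118)&(dd<.035); k=c[m]; print(n,m.sum(),k.mean(0) if m.sum() else 0,cv2.minAreaRect((k[:,:2]*1000).astype(np.float32)) if m.sum()>5 else '')
    for r in [(.024,.03),(.03,.036),(.036,.045)]:
        mm=(dd>r[0])&(dd<r[1])&(c[:,2]<.13); print(r,np.percentile(c[mm,2],[50,90,97,100]) if mm.sum() else '')
np.save('pics/w7.npy',q,allow_pickle=True)
E
```

```text
10.1 [ 0.44761616 -0.16735261  0.19693206] [1.79954494e+02 1.49936543e-02 5.94669724e+01] [ 0.00243144 -0.51001785 -0.42103348] 0.529520428425644
w 979 [ 0.44699512 -0.11703189  0.108708  ] ((448.40838623046875, -116.90833282470703), (14.307018280029297, 45.57842254638672), 59.19298553466797)
(0.024, 0.03) [0.06851693 0.06971258 0.07017077 0.07119175]
(0.03, 0.036) [0.05962581 0.06626998 0.06893332 0.07057651]
(0.036, 0.045) [0.05904881 0.06055242 0.06730336 0.07546613]
t 0 0 
(0.024, 0.03) 
(0.03, 0.036) [0.05609289 0.05738091 0.05760632 0.05770292]
(0.036, 0.045) [0.05789819 0.06028586 0.06100372 0.06150353]
```

View pics/w7.png

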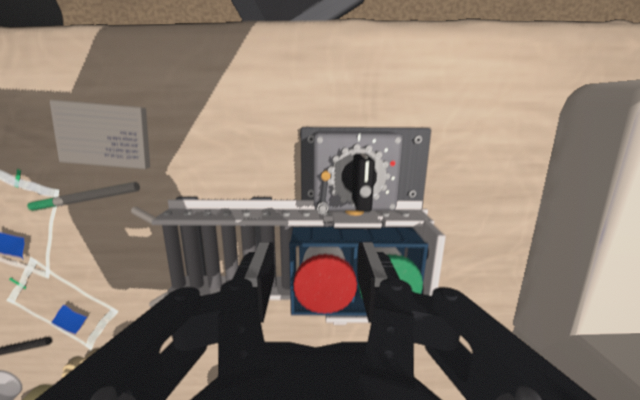

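View pics/t7.png

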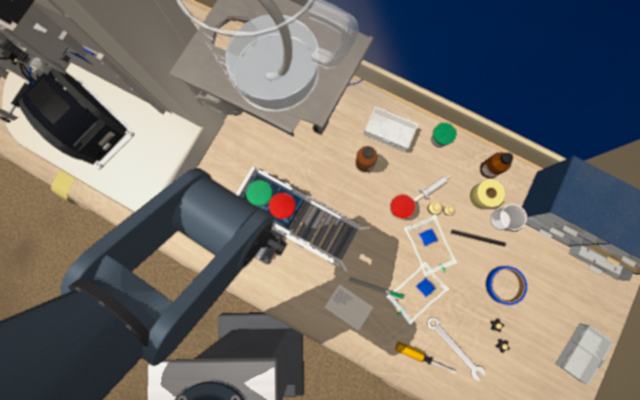

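Call:
jog_arm --commands '[[[0, 0, 0], [0.05, 5.0, 0], 4.5], [[0, 0, 0], [0.05, 5.0, 0], 4.5], [[0, 0, 0], [0.05, 5.0, -3], 4.5], [[0, 0, 0], [0.05, 5.0, -6], 4.5], [[0, 0, 0], [0.05, 5.0, -9], 4.5], [[0, 0, 0], [0.05, 5.0, -11.6], 4.5], [[0, 0, 0], [0.05, 5.0, -11.6], 4.5], [[0, 0, 0], [0.05, 5.0, -11.6], 4.5]]'

```text
clock: 10.9
tcp_pos: [0.4492, -0.1188, 0.0801]
eef_rot: [-180.0, 0.0, 59.4]
ft_force: [-0.1, 1.1, 1.2]
width: 0.528
```

```bash
python3 - <<'E'
from fit import *
q=snap('wrist','w8'); p=snap('side','s8'); cv2.imwrite('pics/s8z.png',cv2.resize(p['img'][110:240,200:360],None,fx=4.5,fy=4.5,interpolation=cv2.INTER_CUBIC)[:,:,::-1]);s=sense(); print(s['clock'],s['tcp_pos'],s['eef_rot'],s['ft_force'],s['wrist_torque'],s['width'],s['joints'])
E
```

```text
11.0 [ 0.44979986 -0.11874801  0.08127717] [ 1.79851620e+02 -1.97075510e-03  5.93810174e+01] [ 0.17614302 -0.68446214 -0.72033694] [ 0.00318993  0.01733122 -0.0163042 ] 0.5290520134690752 [-2.85906404e+01  3.33423911e+01  1.12158682e+02 -5.81691709e-03
  3.43505704e+01 -8.79668571e+01]
```

View pics/w8.png

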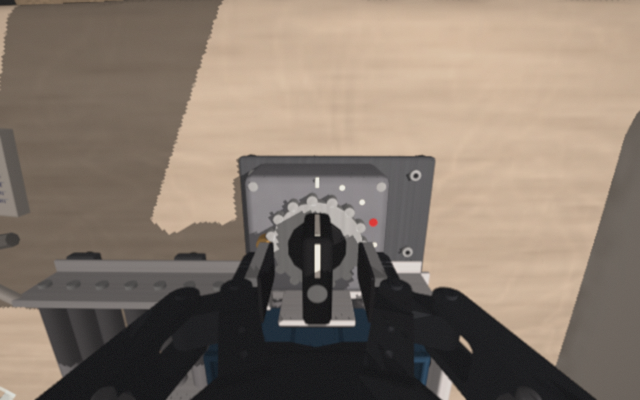

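View pics/s8z.png

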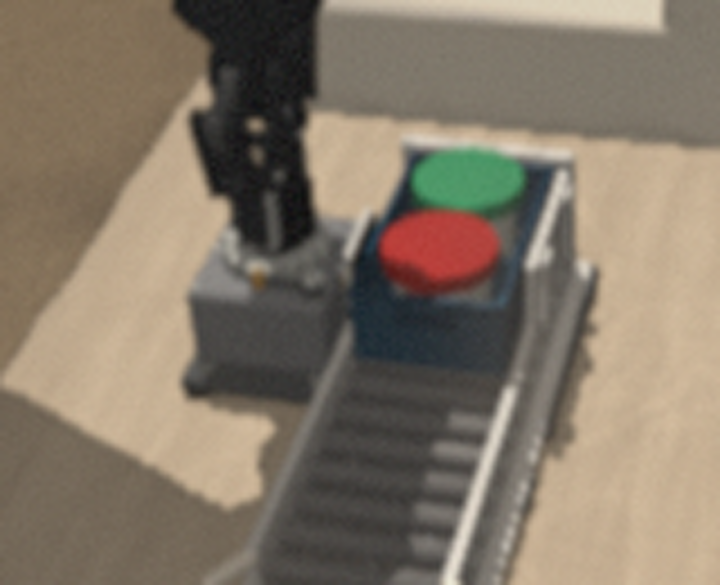

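Call:
jog_arm --commands '[[[0, 0, 0], [-0.15, 0.12, 0], 4.5], [[0, 0, 0], [-0.15, 0.12, 0], 3], [[0, 0, 0], [-0.15, 0.12, 0], 2], [[0, 0, 0], [-0.15, 0.12, 0], 1], [[0, 0, 0], [-0.15, 0.12, 0], 0.5], [[0, 0, 0], [-0.15, 0.12, 0], 0.5], [[0, 0, 0], [-0.15, 0.12, 0], 0.5], [[0, 0, 0], [-0.15, 0.12, 0], 0.5]]' --squeeze 80

```text
clock: 11.8
tcp_pos: [0.4473, -0.1169, 0.0811]
eef_rot: [179.9, 0.0, 59.4]
ft_force: [-0.6, -1.1, 6.4]
width: 0.149
```

```bash
python3 - <<'E'
from fit import *
s=sense(); print(s['clock'],s['tcp_pos'],s['eef_rot'],s['ft_force'],s['wrist_torque'],s['width']*85.4)
E
```

```text
11.8 [ 0.44734101 -0.11687708  0.08114958] [1.79933908e+02 2.61018787e-02 5.94213351e+01] [-0.61527718 -1.14777644  6.3897625 ] [-0.2422949   0.32412348 -0.04368002] 12.72459514287079
```

Call:
jog_arm --commands '[[[0, 0, -3], [0, 0, 0], 0.5], [[0, 0, -6], [0, 0, 0], 0.5], [[0, 0, -9], [0, 0, 0], 0.5], [[0, 0, -12], [0, 0, 0], 0.5], [[0, 0, -15], [0, 0, 0], 0.5], [[0, 0, -18], [0, 0, 0], 0.5], [[0, 0, -21], [0, 0, 0], 0.5], [[0, 0, -24], [0, 0, 0], 0.5]]'

```text
clock: 12.6
tcp_pos: [0.4477, -0.1165, 0.0812]
eef_rot: [179.9, -0.1, 35.3]
ft_force: [1.5, 1.1, 6.3]
width: 0.151
```

```bash
python3 - <<'E'
from fit import *
s=sense(); print(s['clock'],s['tcp_pos'],s['eef_rot'],s['ft_force'],s['wrist_torque'],s['width']*85.4)
q=snap('wrist','w9')
E
```

```text
12.6 [ 0.44774534 -0.11647537  0.081166  ] [ 1.79919029e+02 -5.30349456e-02  3.53160740e+01] [1.54198546 1.05063674 6.30244433] [ 0.1953989  -0.03760721  0.12369755] 12.86284274063834
```

View pics/w9.png

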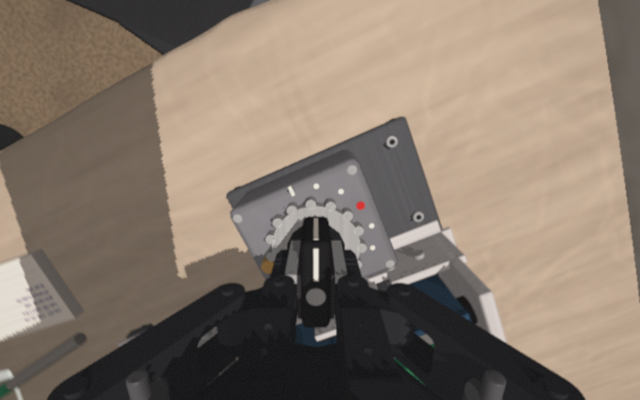

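The pointer stands on the first dot (316,186), and the red dot is at (360,205). I'll keep turning.

Call:
jog_arm --commands '[[[0, 0, -3], [0, 0, 0], 0.5], [[0, 0, -6], [0, 0, 0], 0.5], [[0, 0, -9], [0, 0, 0], 0.5], [[0, 0, -12], [0, 0, 0], 0.5], [[0, 0, -15], [0, 0, 0], 0.5], [[0, 0, -18], [0, 0, 0], 0.5], [[0, 0, -21], [0, 0, 0], 0.5], [[0, 0, -24], [0, 0, 0], 0.5]]'

```text
clock: 13.45
tcp_pos: [0.4483, -0.1162, 0.0812]
eef_rot: [179.9, -0.1, 11.3]
ft_force: [1.8, 2.7, 5.4]
width: 0.148
```

```bash
python3 - <<'E'
from fit import *
s=sense(); print(s['clock'],s['tcp_pos'],s['eef_rot'],s['ft_force'],s['wrist_torque'],s['width']*85.4)
p=snap('side','s10'); cv2.imwrite('pics/s10z.png',cv2.resize(p['img'][110:240,200:360],None,fx=4.5,fy=4.5,interpolation=cv2.INTER_CUBIC)[:,:,::-1])
q=snap('wrist','w10')
E
```

```text
13.45 [ 0.44829671 -0.11623718  0.08115603] [ 1.79943884e+02 -1.42239657e-01  1.13057668e+01] [1.84635858 2.7066418  5.35070953] [ 0.49808149 -0.34616048  0.14622793] 12.664472698841344
```

View pics/w10.png

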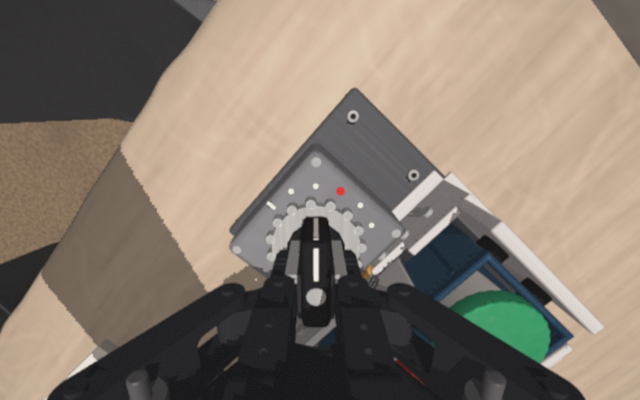

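View pics/s10z.png

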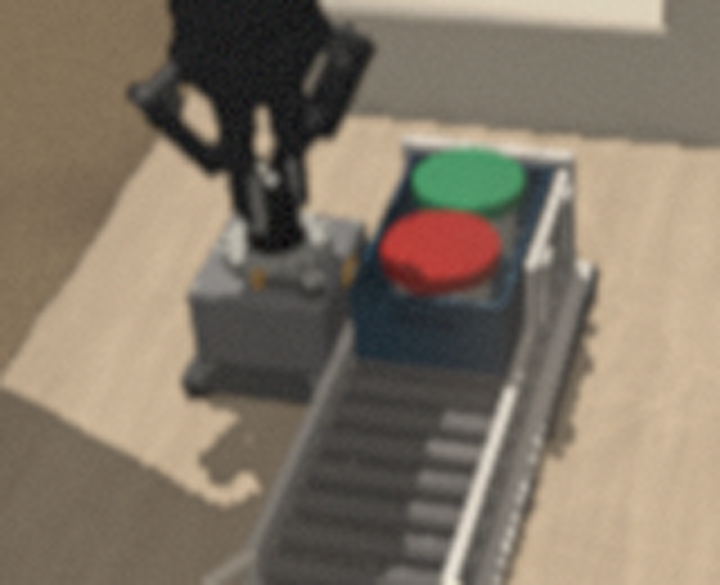

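```bash
python3 - <<'E'
from fit import *
im=cv2.imread('pics/w10.png')[170:360,380:620]; cv2.imwrite('pics/w10z.png',cv2.resize(im,None,fx=3.1,fy=3.1,interpolation=cv2.INTER_CUBIC))
q=capture('wrist'); c=cloud(q); Y=np.array([.5105,.8599]);X=np.array([.8599,-.5105]); S=np.c_[(c[:,:2]*1000-[534.5,-166.7])@np.c_[X,Y],c[:,2]*1000]
m=(abs(S[:,0])<40)&(S[:,1]>40)&(S[:,1]<85)&(S[:,2]>35)&(S[:,2]<100); T=S[m]
for lo in range(50,85,2):
    t=T[(T[:,1]>=lo)&(T[:,1]<lo+2)]; print(lo,len(t),np.percentile(t[:,2],[5,50,95]).round() if len(t) else '')
t=S[(abs(S[:,2]-92)<4)]; 
for lo in range(30,65,3): 
    u=t[(t[:,1]>lo)&(t[:,1]<lo+3)&(t[:,0]>-70)]; print('rim x at y',lo,np.percentile(u[:,0],[0,50,100]).round(1) if len(u) else '')
E
```

```text
50 359 [54. 80. 97.]
52 383 [48. 79. 98.]
54 410 [47. 76. 97.]
56 421 [46. 78. 97.]
58 450 [43. 79. 97.]
60 705 [43. 91. 92.]
62 593 [59. 91. 92.]
64 204 [36. 78. 91.]
66 229 [67. 76. 79.]
68 238 [67. 76. 78.]
70 877 [42. 75. 90.]
72 567 [81. 91. 92.]
74 480 [91. 91. 92.]
76 479 [91. 92. 92.]
78 385 [90. 91. 92.]
80 2 [89. 89. 89.]
82 0 
84 0 
rim x at y 30 [-40.6 -37.1 -27.1]
rim x at y 33 [-40.5 -36.9 -27. ]
rim x at y 36 [-40.6 -36.7 -26.2]
rim x at y 39 [-40.1 -27.2  54.4]
rim x at y 42 [-40.1 -24.9  53.8]
rim x at y 45 [-40.6 -23.6  53.8]
rim x at y 48 [-40.3 -20.3  55.5]
rim x at y 51 [-40.2 -16.   50. ]
rim x at y 54 [-40.7 -11.3  49.7]
rim x at y 57 [-40.2  -4.3  49.4]
rim x at y 60 [-40.2  -3.9  41.2]
rim x at y 63 [-39.7  -7.8  41. ]
```

View pics/w10z.png

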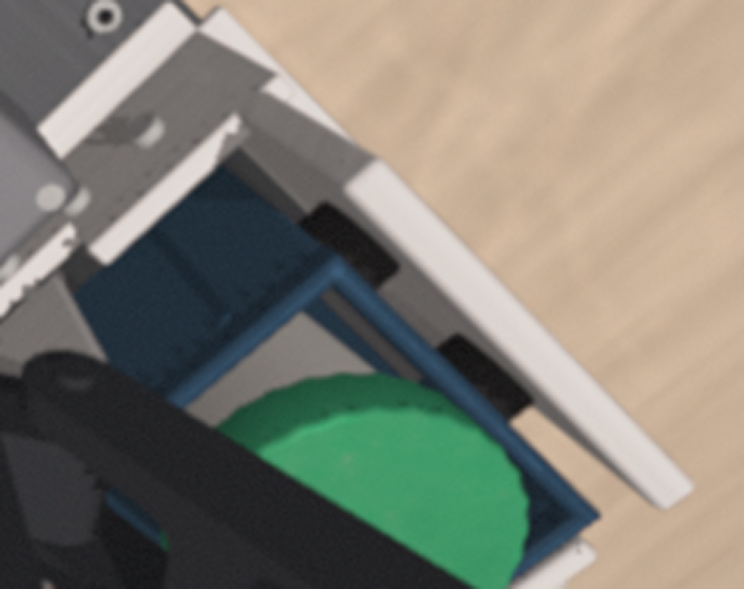

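Call:
jog_arm --commands '[[[0, 0, -3], [0, 0, 0], 0.5], [[0, 0, -6], [0, 0, 0], 0.5], [[0, 0, -9], [0, 0, 0], 0.5], [[0, 0, -12], [0, 0, 0], 0.5], [[0, 0, -15], [0, 0, 0], 0.5], [[0, 0, -18], [0, 0, 0], 0.5], [[0, 0, -21], [0, 0, 0], 0.5], [[0, 0, -24], [0, 0, 0], 0.5]]'

```text
clock: 14.4
tcp_pos: [0.449, -0.1163, 0.0812]
eef_rot: [-180.0, -0.2, -12.7]
ft_force: [3.8, 3.3, 5.2]
width: 0.147
```

Call:
jog_arm --commands '[[[0, 0, 0], [0, 0, 0], 0.5], [[0, 0, 0], [0, 0, 0], 0.5], [[0, 0, 0], [0, 0, 0], 0.5]]'

```text
clock: 14.7
tcp_pos: [0.4489, -0.1163, 0.0812]
eef_rot: [-180.0, -0.2, -12.6]
ft_force: [3.2, 3.8, 3.9]
width: 0.144
```

```bash
python3 - <<'E'
from fit import *
s=sense(); print(s['clock'],s['tcp_pos'],s['eef_rot'],s['ft_force'],s['wrist_torque'],s['width']*85.4)
q=snap('wrist','w11'); p=snap('side','s11'); c=cloud(q); Y=np.array([.5105,.8599]);X=np.array([.8599,-.5105])
S=np.c_[(c[:,:2]*1000-[534.5,-166.7])@np.c_[X,Y],c[:,2]*1000]
m=(abs(S[:,0])<40)&(S[:,1]>40)&(S[:,1]<85)&(S[:,2]>35)&(S[:,2]<100); T=S[m]
for lo in range(56,80,2):
    t=T[(T[:,1]>=lo)&(T[:,1]<lo+2)]; print(lo,len(t),np.percentile(t[:,2],[5,50,95]).round() if len(t) else '')
t=S[(abs(S[:,2]-91.5)<3)&(S[:,0]>-60)]
for lo in range(-20,65,8): 
    u=t[(t[:,1]>lo)&(t[:,1]<lo+4)]; print('rim x at y',lo,np.percentile(u[:,0],[0,5,50,100]).round(1) if len(u) else '')
k=c[(c[:,2]>.1)&(c[:,2]<.116)&(np.hypot(c[:,0]-.448,c[:,1]+.1165)<.03)]; print(len(k),cv2.minAreaRect((k[:,:2]*1000).astype(np.float32)))
E
```

```text
14.7 [ 0.44891876 -0.11625902  0.08115457] [-179.99052303   -0.22291325  -12.57848966] [3.243088   3.80212795 3.85158291] [ 0.60410236 -0.48417687  0.17957798] 12.338911883057271
56 315 [44. 84. 99.]
58 313 [44. 86. 99.]
60 671 [53. 91. 92.]
62 960 [41. 91. 92.]
64 715 [37. 77. 91.]
66 289 [68. 76. 79.]
68 288 [68. 76. 79.]
70 316 [68. 77. 91.]
72 638 [90. 91. 92.]
74 658 [91. 92. 93.]
76 657 [91. 92. 92.]
78 595 [90. 91. 92.]
rim x at y -20 [-35.   39.5  44.1  54.3]
rim x at y -12 [38.8 39.9 43.8 53.7]
rim x at y -4 [-5.1 -1.9 40.9 50.1]
rim x at y 4 [-37.  -36.5  40.9  49.6]
rim x at y 12 [-37.6 -36.9 -20.9  50.1]
rim x at y 20 [-37.6 -37.  -25.2  50.8]
rim x at y 28 [-37.5 -37.1 -26.4  50.8]
rim x at y 36 [-37.4 -36.8 -24.4  54.6]
rim x at y 44 [-37.3 -36.7  39.4  54.3]
rim x at y 52 [-37.7 -36.4  39.1  51.2]
rim x at y 60 [-37.3 -35.3  -0.2  45. ]
3599 ((449.0034484863281, -116.14051818847656), (39.438232421875, 39.03382110595703), 32.26504135131836)
```

View pics/w11.png

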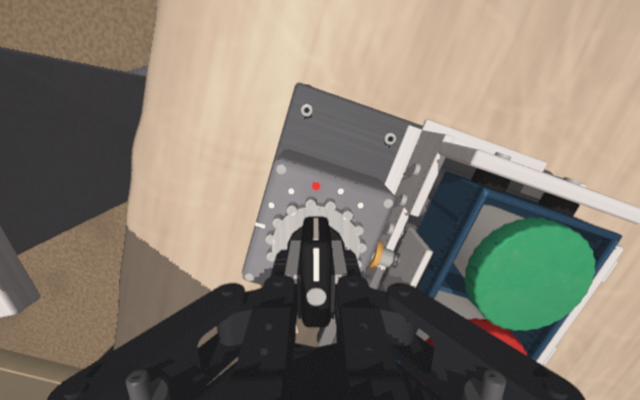

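View pics/s11.png

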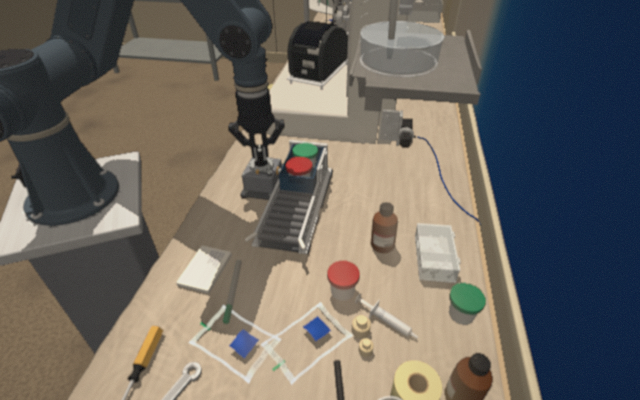

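Call:
jog_arm --commands '[[[0, 0, 0], [0, 0, 0], 0.5], [[0, 0, 0], [0, 0, 0], 0.5], [[0, 0, 0], [0, 0, 0], 0.5], [[0, 0, 0], [0, 0, 0], 0.5], [[0, 0, 0], [0, 0, 0], 0.5], [[0, 0, 0], [0, 0, 0], 0.5], [[0, 0, 0], [0, 0, 0], 0.5], [[0, 0, 0], [0, 0, 0], 0.5]]'

```text
clock: 15.6
tcp_pos: [0.449, -0.1163, 0.0812]
eef_rot: [-180.0, -0.2, -12.6]
ft_force: [3.6, 4.4, 4.9]
width: 0.15
```

```bash
python3 - <<'E'
from fit import *
q=snap('wrist','w12'); s=sense(); print(s['clock'],s['tcp_pos'],s['eef_rot'],s['ft_force'],s['wrist_torque'],s['width']*85.4)
a=cv2.imread('pics/w11.png').astype(int);b=cv2.imread('pics/w12.png').astype(int); print(abs(a-b)[150:330,240:620].mean())
hsv=cv2.cvtColor(q['img'],cv2.COLOR_RGB2HSV); m=((q['img'].min(2)>170)&(hsv[...,1]<40)); v,u=np.nonzero(m[240:285,300:335]); print(len(u),np.polyfit(v,u,1) if len(u)>5 else '')
E
```

```text
15.65 [ 0.44893107 -0.11629557  0.08114634] [-179.99142089   -0.22342942  -12.58025434] [3.10428611 3.31050448 4.2027654 ] [ 0.6018173  -0.50935648  0.17301797] 12.79330700796444
1.052948343079922
161 [-1.10582377e-03  1.60081260e+01]
```

The hold is stable: the pointer stripe is aligned with the jaws, and nothing changed over about a second. I'm handing in.

```bash
python3 -c "
from station import *
print(sign_off())"
```

```text
the job is handed in; nothing more can be done
None
```

The tote is home against the bumpers and clamped, and the arm is still gripping the knob on the third click. I handed the job in at about 15.7 s; `sign_off()` gives no verdict.

- **Push:** I pushed the tote with shut fingers until I felt about 8 N of bumper contact, then backed off slowly. Depth from the wrist camera puts the tote's front wall at station y of about 64–65 mm, with the bumper faces at 65 mm.
- **Knob:** I gripped it at 80 N and turned it clockwise from 59.4° to -12.6°, which is 72.0°; the third click is at 72.0°. The pointer is on the red dot, with about 0.18 N m of spring return on the wrist.
- **Clamp:** The clamp-side rim of the tote moved about 3 mm towards the fence between the second and third clicks, so the pad is pressing on it.
- **Hold:** A last check 0.9 s later showed no change in pose, grip or picture, and the hand was clear of the tote.
- **Spare cup and amber bottle:** I never went near either, and in the last side picture both looked unmoved.

The first measurements from the top and side cameras disagreed by 2–4 mm on the knob and tote positions. I used the wrist camera for the knob grip, and the jaws looked centred on the bar. No check failed.

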